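# Prime the magenta ink line

### The arm

A 6-joint arm with a two-finger parallel gripper is mounted at the origin on the work surface. World frame = base frame: x ahead of the robot, y to its left, z up, the work surface at z = 0. Lengths are in m, angles in rad, forces in N, time in s.
With the tool pointing down it reaches from about 0.4 to 0.825 m from the base axis. Payload 7 kg.
Tool frame: the origin (TCP) lies on the centre line of the jaws, within the pads' length; the fingertips stand 25 mm ahead of it and the grasp point (between the pads) lies 6 mm ahead of it; z points along the fingers, y is the line along which they close (so a half turn about z gives the same grasp; the last joint's range is limited). The gripper opens to 85 mm and grips with 20 to 120 N. Pads are 22 mm wide; open, the fingers measure 114 mm over their backs; the gripper's body (76 mm by 85 mm) begins 54 mm behind the grasp point. The pads swing forward as they close: fully open they stand 13 mm farther back than shut.
Start: joints at [-0.959, 0.359, 0.012, 0, -1.224, -0.288], TCP at [0.215, -0.64, 0.217] pointing down, gripper open.
Joint ranges: [-3.07, 3.07], [-1.43, 2.12], [-1.02, 1.25], [-3.03, 1.67], [-3.05, -0], [-3.03, 3.03]. Speed limits (rad/s): [2.39, 2.39, 3.01, 3.14, 3.14, 3.14].

### API

Orientations are given as a unit quaternion [w, x, y, z].
In Python, from station import sensors, viewer, ticket gives the robot as it stands.
- The arm moves only by the tool play_rows, never from a script. Its argument "increments" is a list of rows, each a list of 5 numbers: the finger opening in mm, from 0 to 85.4, then the shift along the world's x, y, z scaled (see below), then the turn about the world's z scaled (see below). In form: [[jaw, dx, dy, dz, roll], ...]. A call has 1 to 8 rows; each row is the pose to reach, as a shift and turn from the pose commanded when the call began, turning the shorter way round; what a row does not reach only later rows make up. The controller multiplies each number of a shift by 0.2 m and each number of a turn by pi rad. A row lasts 1/8 s, in which the tool goes at most 62.5 mm and 10.7 degrees, less where a joint would pass 70% of its speed; a pose out of reach is approached as far as the arm can. A call with a number of a shift or a turn outside -1 to 1 is refused whole. A call with a gripper value outside its range is refused whole. The fingers move at their own pace and stop on an object; the grip force is fixed at half the most. Time passes only in rows, so rows that repeat a pose let the fingers close. It gives the time, the measured TCP pose, the force, the opening and the grip force at its end, in the units of the state.
- sensors.get_obs(): the state, without advancing time (a new reading comes with each control period).
- viewer.read_camera(name): name is "scene" or "top"; returns a dict with "img" (480x640x3 uint8, red, green, blue), "vfov" (degrees; the focal length in pixels is half the picture's height over the tangent of half this angle, whatever the lens; pixels are square), "cx", "cy" (the principal point, pixels), "k1" (the pictures are not rectified: a ray, as slopes to the right and down, at radius r is drawn at 1 + k1 r^2 times it, then the intrinsics apply), "eye" and "attitude" of the camera in the world. Camera axes: x right, y up, looking along -z (the intrinsics and any distortion apply to the point x, -y, -z); pixel columns grow to the right and rows downward; lengths in m; the calibration is good to about 2 mm. A picture is of the moment at which its call begins. There is no depth.
- ticket.sign_off(): hands the job in; it is judged then, once.
The state is a dict: "t": time; "joint_pos": joint angles; "qd": joint speeds; "tau": joint torques, N m; "tool_pos": TCP position; "eef_rot": TCP orientation; "contact_force": force on the tool from outside, world axes, zero at the start; "moment": the same for the moment, N m; "width": finger opening in m; "finger_force": force on a finger pad.
Only numpy, scipy, OpenCV 4.12 (cv2) and the standard library are available. Lean on these libraries where they do the work, as an engineer would, in place of code of your own. Each camera call takes 0.05 s, during which the arm holds its last target. There are 200 camera calls.

### The job

Prime the magenta ink line: with the fingertips, gently press the pink primer button on top of the magenta tank all the way down, keep it down for about a second, and let it spring back up. Then press the green button on the control box fully down to confirm it, and withdraw. Only press, do not pick up or shift anything, and leave the other three tanks, the red button and the loose things on the bench alone.

Things in the scene. Friction and masses are not known exactly. Their poses are not given: they have to be found in the camera images.
- tray: White sheet-metal tray, fixed, 140 mm deep (x) by 300 mm long (y), walls 45 mm high, divided into four bays side by side along its y axis at 74 mm spacing. Origin: centre of its underside, on the bench.
- tank_cyan: Whitish plastic ink tank, 116 (x) by 60 (y) by 85 mm high, 0.55 to 1 kg, standing loose in one bay of the tray with a cyan (light blue) label on its top and ends. It may stand in any bay. Origin: centre of its underside; z up; its x axis is the tray's x axis.
- tank_magenta: Whitish plastic ink tank, 116 (x) by 60 (y) by 85 mm high, 0.55 to 1 kg, standing loose in one bay of the tray with a magenta (deep pink) label on its top and ends. It may stand in any bay. Origin: centre of its underside; z up; its x axis is the tray's x axis.
- tank_yellow: Whitish plastic ink tank, 116 (x) by 60 (y) by 85 mm high, 0.55 to 1 kg, standing loose in one bay of the tray with a yellow label on its top and ends. It may stand in any bay. Origin: centre of its underside; z up; its x axis is the tray's x axis.
- tank_black: Whitish plastic ink tank, 116 (x) by 60 (y) by 85 mm high, 0.55 to 1 kg, standing loose in one bay of the tray with a black label on its top and ends. It may stand in any bay. Origin: centre of its underside; z up; its x axis is the tray's x axis.
- primer_cyan_top (a point): Centre of the upper face of the cyan (light blue) round primer button (28 mm across) that stands up from a dark blue round cap on top of the cyan tank, 24 mm from the tank's middle towards its -x end. The button moves straight down and this point moves with it. When up it lies 109 mm above the tank's underside (113 mm above the bench) and 12 mm above the dark blue cap around it (44 mm across); neighbouring buttons are 70 to 78 mm apart.
- primer_cyan (a joint): Travel of the cyan primer button: 0 up, 0.008 m fully down. A spring resists it (about 1.5 N to start, 5 N fully down) and lifts it again when let go.
- primer_magenta_top (a point): Centre of the upper face of the magenta (deep pink) round primer button (28 mm across) that stands up from a dark blue round cap on top of the magenta tank, 24 mm from the tank's middle towards its -x end. The button moves straight down and this point moves with it. When up it lies 109 mm above the tank's underside (113 mm above the bench) and 12 mm above the dark blue cap around it (44 mm across); neighbouring buttons are 70 to 78 mm apart.
- primer_magenta (a joint): Travel of the magenta primer button: 0 up, 0.008 m fully down. A spring resists it (about 1.5 N to start, 5 N fully down) and lifts it again when let go.
- primer_yellow_top (a point): Centre of the upper face of the yellow round primer button (28 mm across) that stands up from a dark blue round cap on top of the yellow tank, 24 mm from the tank's middle towards its -x end. The button moves straight down and this point moves with it. When up it lies 109 mm above the tank's underside (113 mm above the bench) and 12 mm above the dark blue cap around it (44 mm across); neighbouring buttons are 70 to 78 mm apart.
- primer_yellow (a joint): Travel of the yellow primer button: 0 up, 0.008 m fully down. A spring resists it (about 1.5 N to start, 5 N fully down) and lifts it again when let go.
- primer_black_top (a point): Centre of the upper face of the black round primer button (28 mm across) that stands up from a dark blue round cap on top of the black tank, 24 mm from the tank's middle towards its -x end. The button moves straight down and this point moves with it. When up it lies 109 mm above the tank's underside (113 mm above the bench) and 12 mm above the dark blue cap around it (44 mm across); neighbouring buttons are 70 to 78 mm apart.
- primer_black (a joint): Travel of the black primer button: 0 up, 0.008 m fully down. A spring resists it (about 1.5 N to start, 5 N fully down) and lifts it again when let go.
- panel: Grey control box, fixed on the bench, 100 (x) by 150 (y) by 45 mm high, with a dark display strip and two buttons on top. Origin: centre of its underside.
- confirm_top (a point): Centre of the upper face of the green round button (28 mm across) on the control box, on the box's +y side; the two buttons are 76 mm apart. When up it lies 69 mm above the bench and 12 mm above its black housing; it moves straight down.
- confirm (a joint): Travel of the green button: 0 up, 0.008 m fully down; spring of about 1.5 N to start and 5 N fully down, comes up again when let go.
- stop_top (a point): Centre of the upper face of the red round button (28 mm across) on the control box, on the box's -y side; the two buttons are 76 mm apart. When up it lies 69 mm above the bench and 12 mm above its black housing; it moves straight down.
- stop (a joint): Travel of the red button: 0 up, 0.008 m fully down; spring of about 1.5 N to start and 5 N fully down, comes up again when let go.
- bottle_pink: White refill bottle with a pink label and black cap, 60 mm across, 160 mm high, loose, behind the tray. A bystander. Origin: centre of its underside.
- bottle_blue: White refill bottle with a light blue label and black cap, 60 mm across, 160 mm high, loose, behind the tray. A bystander. Origin: centre of its underside.
- tape: Yellow roll of tape lying flat, 90 mm across, 24 mm high, loose. A bystander. Origin: centre of its underside.
- driver: Screwdriver lying on the bench left of the tray, loose. A bystander. Origin: on its axis line.
- spare_cap: Dark blue spare tank cap, 42 mm across, 32 mm high, loose, right of the tray. A bystander. Origin: centre of its underside.
- core: Cardboard media core, an upright tube 84 mm across, 100 mm high, loose, left of the tray. A bystander. Origin: centre of its underside.

How it is judged:
By the outcome, as a careful person would: the job done as asked, in the order asked, and still so for the second after the job is handed in, with the robot touching nothing.
It also fails if it takes over 40 s, if anything falls off the work surface, if the arm or the gripper's body presses on something with over 40 N, if the wrist force passes 120 N, or if a joint passes its speed limit or range.

## Working session

There is one attempt and no reset: what is moved stays moved. The work goes in short steps, Python scripts to look and compute and a tool call to move; the robot and the scene stay as the last step left them, time stands still between calls to the robot, and variables do not carry over. Pictures are saved under pics/ and viewed, at most 10 in all, crops included, and the job is handed in when it is done.

Besides the shell and the picture viewer there is one more tool, called after "Emit:" in YAML: its name, and indented under it one key for each argument. play_rows: Moves the arm, as the interface text tells. Shifts and turns lie within -1 to 1; 1 stands for 0.2 m of shift or pi rad of turn. Its arguments: {"type":"object","properties":{"increments":{"type":"array"}},"required":["increments"]}

```bash
mkdir -p pics
cat > h.py <<'E'
import numpy as np, cv2
from station import sensors, viewer, ticket
from scipy.spatial.transform import Rotation as R
def ray(c,u,v):
    f=240/np.tan(np.radians(c["vfov"])/2)
    K=np.array([[f,0,c["cx"]],[0,f,c["cy"]],[0,0,1.]])
    x,y=cv2.undistortPoints(np.array([[[u,v]]],float),K,np.array([c["k1"],0,0,0,0.]))[0,0]
    # the drawn factor is 1+k1 r^2, same as OpenCV's model
    a=np.array(c["attitude"],float)
    M=R.from_quat(a[[1,2,3,0]]).as_matrix() if a.size==4 else a.reshape(3,3)
    return np.array(c["eye"]),M@np.array([x,-y,-1])
def onplane(c,u,v,z):
    e,d=ray(c,u,v); return e+d*(z-e[2])/d[2]
def snap(n,name):
    c=viewer.read_camera(n); cv2.imwrite(f"pics/{name}.png",c["img"][:,:,::-1]); return c
E
python3 - <<'E'
from h import *
for n in("top","scene"):
    c=snap(n,n+"0"); print(n,{k:c[k] for k in c if k!="img"})
print(sensors.get_obs())
E
```

```text
top {'vfov': 43.48800168206874, 'cx': 325.8108459589852, 'cy': 241.8720037652495, 'k1': 0.029291190977534434, 'eye': array([0.55163668, 0.0101134 , 1.48107746]), 'attitude': array([-0.69775992, -0.01512701,  0.00615051,  0.71614554])}
scene {'vfov': 49.9329485741784, 'cx': 318.0035494064467, 'cy': 245.114248357893, 'k1': -0.10253942843299475, 'eye': array([ 1.23993139, -0.24880874,  0.89484785]), 'attitude': array([0.77355683, 0.28841163, 0.18876463, 0.53178611])}
{'t': 0.1, 'joint_pos': array([-9.58959322e-01,  3.59300970e-01,  1.11514562e-02, -2.75273507e-04,
       -1.22409687e+00, -2.88091965e-01]), 'qd': array([-0.00118606, -0.00197386,  0.00221747,  0.002061  ,  0.00133486,
        0.00027115]), 'tau': array([-1.24859165e-03, -5.84765697e+01,  2.94109172e+01,  6.95475161e+00,
       -3.24354878e-03,  6.94460340e-06]), 'tool_pos': array([ 0.21454569, -0.63952511,  0.21587305]), 'eef_rot': array([-1.98806870e-04, -1.61120236e-01,  9.86934510e-01,  7.09146195e-04]), 'contact_force': array([-0.60284414, -0.44509862,  0.49698901]), 'moment': array([0.01107942, 0.01758738, 0.01055033]), 'finger_force': 0.0, 'width': 0.08536090620306717}
```

View pics/top0.png

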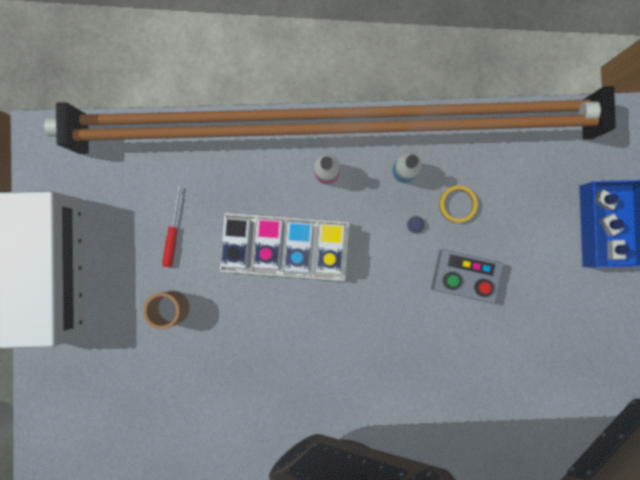

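View pics/scene0.png

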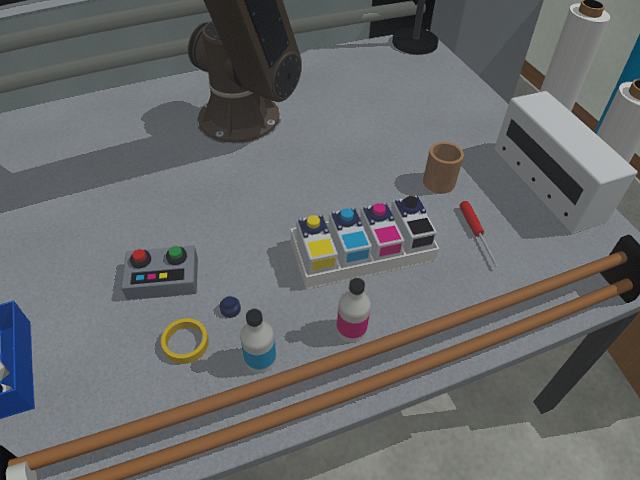

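The top view shows the magenta button at about (265,255), between black and cyan, and the green button at (453,281). In the scene view they are at about (379,210) and (176,253).

Run:
```python
from h import *
def blob(c,u,v,lo,hi,w=16):
    h=cv2.cvtColor(c["img"],cv2.COLOR_RGB2HSV); m=cv2.inRange(h,lo,hi)
    k=np.zeros_like(m); k[v-w:v+w,u-w:u+w]=255; m&=k
    n,l,s,ce=cv2.connectedComponentsWithStats(m)
    i=min(range(1,n),key=lambda i:np.hypot(*(ce[i]-[u,v]))-s[i,4]/20)
    return ce[i],s[i]
J={"mag":((150,110,90),(175,255,255),(265,255),(379,209),.113),"cyan":((92,110,90),(108,255,255),(297,258),(347,214),.113),
"yel":((22,110,90),(35,255,255),(330,259),(314,220),.113),"green":((50,80,40),(85,255,255),(453,281),(176,252),.069),"red":((0,130,60),(8,255,255),(485,288),(140,256),.069)}
t=viewer.read_camera("top");s=viewer.read_camera("scene")
for n,(lo,hi,a,b,z) in J.items():
    pa,sa=blob(t,*a,lo,hi,10);pb,sb=blob(s,*b,lo,hi,12)
    e1,d1=ray(t,*pa);e2,d2=ray(s,*pb)
    q=np.linalg.lstsq(np.c_[d1,-d2],e2-e1,rcond=None)[0]
    print(n,pa.round(1),sa,pb.round(1),sb,"top",onplane(t,*pa,z).round(4),"scene",onplane(s,*pb,z).round(4),"tri",((e1+q[0]*d1+e2+q[1]*d2)/2).round(4))
```

```text
mag [265.4 253.5] [259 247  14  14 139] [378.8 209.1] [373 203  13  13 134] top [0.5702 0.165  0.113 ] scene [0.5778 0.1604 0.113 ] tri [0.5701 0.1656 0.1038]
cyan [296.2 257. ] [290 251  14  13 142] [346.8 214.2] [340 208  14  13 144] top [0.5604 0.0952 0.113 ] scene [0.5678 0.0904 0.113 ] tri [0.5602 0.0951 0.1038]
yel [329.4 258.7] [324 253  12  12 118] [313.  221.5] [307 216  13  12 133] top [0.5547 0.0197 0.113 ] scene [0.5624 0.0165 0.113 ] tri [0.5547 0.0197 0.104 ]
green [452.7 280.3] [446 274  14  13 139] [175.2 252. ] [168 246  15  13 149] top [ 0.497  -0.2663  0.069 ] scene [ 0.5042 -0.2684  0.069 ] tri [ 0.4966 -0.2684  0.0603]
red [484.7 287.8] [479 282  12  12 101] [139.  254.8] [132 249  14  13 123] top [ 0.4777 -0.3398  0.069 ] scene [ 0.485  -0.3414  0.069 ] tri [ 0.4773 -0.3421  0.0605]
```

Emit:
play_rows:
  increments:
    - [0,0.1,0.2,0,0]
    - [0,0.2,0.45,0,0]
    - [0,0.3,0.7,0,0]
    - [0,0.4,0.9,0,0]
    - [0,0.44,1,0,0]

```text
t: 0.82
tool_pos: [0.3035, -0.4381, 0.217]
eef_rot: [0.0, -0.162, 0.987, -0.0]
contact_force: [-0.1, 0.0, 0.3]
width: -0.0003
finger_force: 0.0
```

Emit:
play_rows:
  increments:
    - [0,0.1,0.25,0,0]
    - [0,0.2,0.5,0,0]
    - [0,0.3,0.75,0,0]
    - [0,0.44,1,0,0]

```text
t: 1.32
tool_pos: [0.3908, -0.2383, 0.217]
eef_rot: [0.0, -0.161, 0.987, -0.0]
contact_force: [1.5, -1.1, 0.8]
width: 0.0001
finger_force: 0.0
```

Emit:
play_rows:
  increments:
    - [0,0.1,0.25,0,0]
    - [0,0.2,0.5,0,0]
    - [0,0.3,0.75,0,0]
    - [0,0.44,1,0,0]

```text
t: 1.82
tool_pos: [0.4789, -0.0381, 0.2172]
eef_rot: [0.0, -0.161, 0.987, 0.0]
contact_force: [1.5, -0.9, 0.7]
width: 0.0001
finger_force: 0.0
```

Emit:
play_rows:
  increments:
    - [0,0.1,0.25,0,0]
    - [0,0.2,0.5,0,0]
    - [0,0.35,0.75,0,0]
    - [0,0.46,1,0,0]
    - [0,0.46,1,0,0]

```text
t: 2.45
tool_pos: [0.5716, 0.1631, 0.2154]
eef_rot: [-0.001, -0.163, 0.987, -0.0]
contact_force: [-0.2, 0.1, -0.8]
width: -0.0001
finger_force: 0.0
```

Emit:
play_rows:
  increments:
    - [0,0,0,-0.1,0]
    - [0,0,0,-0.2,0]
    - [0,0,0,-0.28,0]
    - [0,0,0,-0.28,0]

```text
t: 2.95
tool_pos: [0.5699, 0.1593, 0.1595]
eef_rot: [-0.001, -0.161, 0.987, -0.0]
contact_force: [0.3, -0.1, 1.0]
width: 0.0001
finger_force: 0.0
```

Run:
```python
from h import *
c=snap("scene","s1"); cv2.imwrite("pics/s1c.png",cv2.resize(c["img"][150:270,300:460,::-1],None,fx=4,fy=4,interpolation=cv2.INTER_CUBIC))
c=snap("top","t1"); print(sensors.get_obs()["tool_pos"])
```

```text
[0.5710466  0.15991529 0.16126392]
```

View pics/s1c.png

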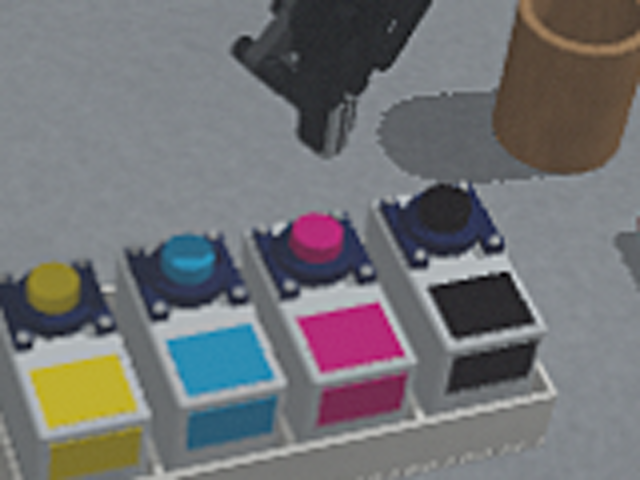

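The fingertips appear above and slightly behind the magenta button, with the tip end at about (382,188) in the full picture and the button top at about (379,207). I'll check the height and lateral offset.

Run:
```python
from h import *
c=viewer.read_camera("scene")
for z in(.12,.125,.13,.135,.14): print(z,onplane(c,381.5,187,z).round(4))
# button top ellipse (upper face only): crop centre (317,232)->
for u,v in((379.2,207.2),(379.2,208)): print(onplane(c,u,v,.113).round(4))
```

```text
0.12 [0.5246 0.1917 0.12  ]
0.125 [0.5292 0.1889 0.125 ]
0.13 [0.5338 0.1861 0.13  ]
0.135 [0.5384 0.1832 0.135 ]
0.14 [0.543  0.1804 0.14  ]
[0.5729 0.1636 0.113 ]
[0.5751 0.1625 0.113 ]
```

The tip ray doesn't meet the commanded point at the expected height, so I'll look at the wider views before pressing.

Run:
```python
import cv2,numpy as np
a=cv2.imread("pics/s1.png")[0:240,180:500];b=cv2.imread("pics/t1.png")[170:410,130:450]
cv2.imwrite("pics/v1.png",cv2.resize(a,None,fx=2.5,fy=2.5,interpolation=cv2.INTER_CUBIC)); cv2.imwrite("pics/v2.png",cv2.resize(b,None,fx=2.5,fy=2.5,interpolation=cv2.INTER_CUBIC))
```

```text
(no output)
```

View pics/v1.png

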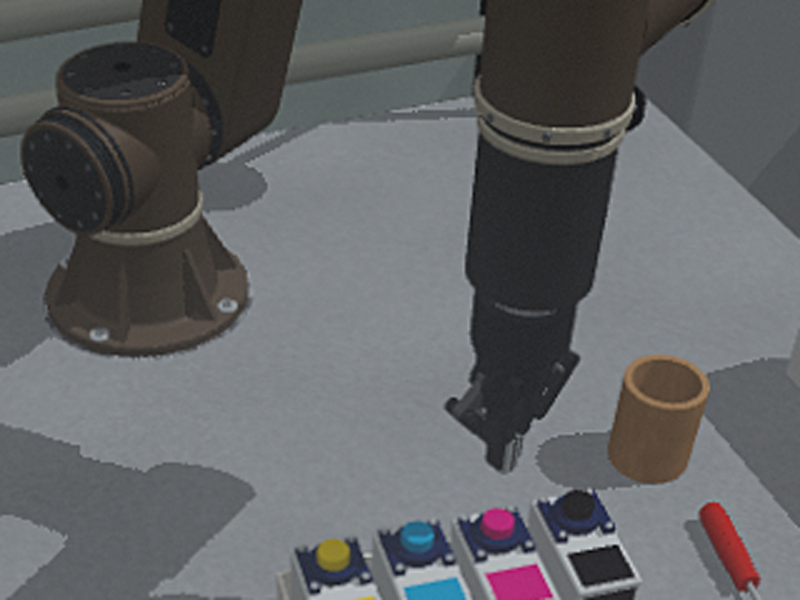

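View pics/v2.png

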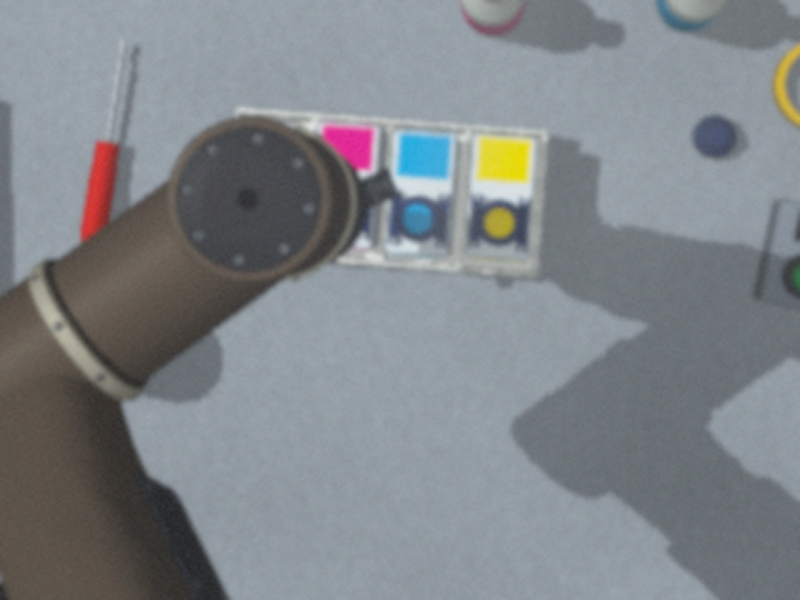

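The scene view shows the tool vertical with its tip at about (383,188). The top view has the arm hiding the button and a gripper knuckle poking out at about (282,246).

Run:
```python
from h import *
c=viewer.read_camera("top");s=viewer.read_camera("scene")
for z in(.2,.25,.4,.5,.6): print(z,"disc",onplane(c,229.2,249.2,z).round(4),"knuckle",onplane(c,284,246,z).round(3))
# knuckle in scene: v1 (450,408)->full (360,163); body flange ring v1 (560,130)
for z in(.2,.22,.24): print("sc knuckle",z,onplane(s,360,163,z).round(3),"other",onplane(s,411,142,z).round(3))
# check calibration on bench: core base / known sizes; tray corners z=.045
for p in((224,214),(349,222),(346,279),(220,271)): print(onplane(c,*p,.045).round(3))
for p in((290,246+0),(303,283),(437,256)): print("scene tray",onplane(s,*p,.045).round(3))
print(sensors.get_obs())
```

```text
0.2 disc [0.5802 0.2322 0.2   ] knuckle [0.584 0.115 0.2  ]
0.25 disc [0.5791 0.2236 0.25  ] knuckle [0.583 0.111 0.25 ]
0.4 disc [0.5757 0.1975 0.4   ] knuckle [0.579 0.099 0.4  ]
0.5 disc [0.5735 0.1802 0.5   ] knuckle [0.576 0.091 0.5  ]
0.6 disc [0.5713 0.1629 0.6   ] knuckle [0.574 0.082 0.6  ]
sc knuckle 0.2 [0.518 0.136 0.2  ] other [0.493 0.269 0.2  ]
sc knuckle 0.22 [0.539 0.125 0.22 ] other [0.514 0.254 0.22 ]
sc knuckle 0.24 [0.56  0.114 0.24 ] other [0.536 0.239 0.24 ]
[0.668 0.27  0.045]
[ 0.641 -0.029  0.045]
[ 0.505 -0.018  0.045]
[0.532 0.282 0.045]
scene tray [ 0.554 -0.033  0.045]
scene tray [ 0.656 -0.041  0.045]
scene tray [0.691 0.253 0.045]
{'t': 3.2, 'joint_pos': array([ 6.02838092e-01,  2.65936218e-01, -2.52515093e-01,  1.77771367e-04,
       -1.05082642e+00, -1.84994573e+00]), 'qd': array([ 0.00083829, -0.00176656, -0.00314746, -0.00135595,  0.00208791,
        0.00119841]), 'tau': array([-2.72299378e-02, -4.85342503e+01,  2.70259237e+01,  6.40112489e+00,
       -4.51726562e-03,  7.96762433e-04]), 'tool_pos': array([0.57121593, 0.16025843, 0.16165166]), 'eef_rot': array([ 7.19593907e-04, -1.61182203e-01,  9.86924371e-01,  2.54309001e-04]), 'contact_force': array([-0.26563963, -0.24003453,  0.0756874 ]), 'moment': array([ 0.02714385, -0.02670085, -0.02337398]), 'finger_force': 0.0, 'width': -0.00013763298442786336}
```

Lateral position agrees with the top view, but the tip looks higher than nominal. I'll go down 20 mm, where the tip is still clear of the button, and look again.

Emit:
play_rows:
  increments:
    - [0,0.005,0.0175,-0.03,0]
    - [0,0.005,0.0175,-0.06,0]
    - [0,0.005,0.0175,-0.1,0]
    - [0,0.005,0.0175,-0.1,0]

```text
t: 3.7
tool_pos: [0.5712, 0.1633, 0.1396]
eef_rot: [-0.001, -0.161, 0.987, -0.0]
contact_force: [0.1, 0.0, 0.2]
width: -0.0001
finger_force: 0.0
```

Run:
```python
from h import *
c=snap("scene","s2"); cv2.imwrite("pics/s2c.png",cv2.resize(c["img"][150:270,300:460,::-1],None,fx=4,fy=4,interpolation=cv2.INTER_CUBIC))
o=sensors.get_obs();print(o["tool_pos"],o["contact_force"])
```

```text
[0.57148713 0.1633895  0.14014058] [ 0.00788719 -0.09731311  0.0005225 ]
```

View pics/s2c.png

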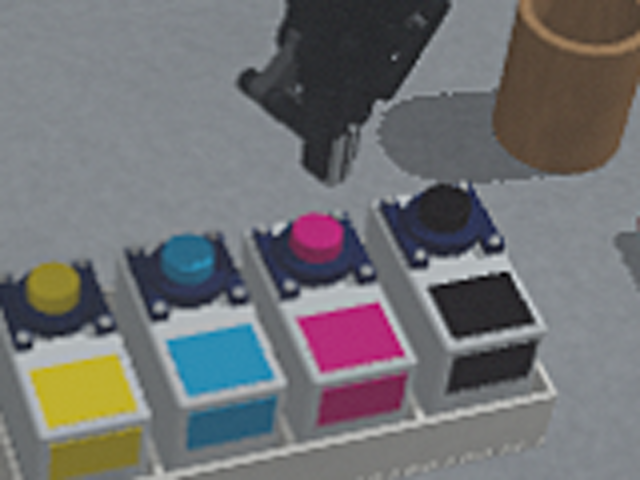

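The tip (383,196) closed 8 px on the button for 20 mm of descent and still looks about 25 mm above it. A further 10 mm is safe either way, since the nominal tip stays above the cap, and the force will show any contact.

Emit:
play_rows:
  increments:
    - [0,0,0,-0.012,0]
    - [0,0,0,-0.025,0]
    - [0,0,0,-0.025,0]

```text
t: 4.12
tool_pos: [0.5716, 0.1635, 0.1355]
eef_rot: [-0.0, -0.161, 0.987, -0.0]
contact_force: [0.1, 0.7, 0.4]
width: -0.0004
finger_force: 0.0
```

Run:
```python
from h import *
for i in range(3):
    c=viewer.read_camera("scene")
    o=sensors.get_obs();print(o["tool_pos"],o["contact_force"])
```

```text
[0.57169123 0.16356568 0.13564857] [ 0.39598391 -0.08058713  0.2497561 ]
[0.57178776 0.1635908  0.13576171] [ 0.10605991 -0.23457743  0.15948617]
[0.57181668 0.163591   0.13581871] [ 0.19719614  0.22746481 -0.3303689 ]
```

Emit:
play_rows:
  increments:
    - [0,0,0,-0.012,0]
    - [0,0,0,-0.025,0]
    - [0,0,0,-0.025,0]

```text
t: 4.65
tool_pos: [0.5715, 0.1635, 0.1304]
eef_rot: [-0.0, -0.161, 0.987, -0.0]
contact_force: [0.3, -0.5, -0.2]
width: -0.0001
finger_force: 0.0
```

Run:
```python
from h import *
for i in range(3):
    c=viewer.read_camera("scene")
    o=sensors.get_obs();print(o["tool_pos"],o["contact_force"])
c=snap("scene","s3"); cv2.imwrite("pics/s3c.png",cv2.resize(c["img"][150:270,300:460,::-1],None,fx=4,fy=4,interpolation=cv2.INTER_CUBIC))
```

```text
[0.57164924 0.16351523 0.13052923] [-0.02319711 -0.062441    0.30407176]
[0.57173718 0.16356138 0.13063877] [ 0.09765858  0.06829668 -0.19507361]
[0.5717853  0.16360258 0.13072699] [ 0.50697114 -0.01752324 -0.01611118]
```

View pics/s3c.png

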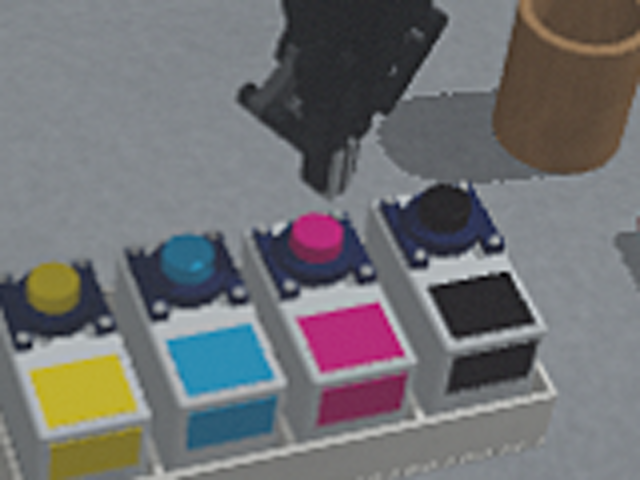

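No contact yet, and the tip (383,199) is still above the button and about 5 mm to the picture's right. The camera evidence (top-view knuckle ray agreeing laterally) says the fingertips sit higher than nominal. I'll correct sideways and continue down in guarded steps.

Emit:
play_rows:
  increments:
    - [0,-0.01,-0.02,-0.01,0]
    - [0,-0.01,-0.02,-0.025,0]
    - [0,-0.01,-0.02,-0.025,0]

```text
t: 5.22
tool_pos: [0.5695, 0.1594, 0.1254]
eef_rot: [-0.0, -0.161, 0.987, -0.0]
contact_force: [0.2, -0.6, -0.4]
width: 0.0003
finger_force: 0.0
```

Emit:
play_rows:
  increments:
    - [0,0,0,-0.01,0]
    - [0,0,0,-0.02,0]
    - [0,0,0,-0.02,0]

```text
t: 5.6
tool_pos: [0.5696, 0.1596, 0.1215]
eef_rot: [-0.0, -0.161, 0.987, -0.0]
contact_force: [0.3, 0.3, 0.2]
width: 0.0002
finger_force: 0.0
```

Run:
```python
from h import *
for i in range(2):
    c=viewer.read_camera("scene")
    o=sensors.get_obs();print(o["tool_pos"],o["contact_force"])
c=snap("scene","s4"); t=snap("top","t4")
a=cv2.resize(c["img"][150:250,320:440,::-1],None,fx=6,fy=6,interpolation=cv2.INTER_CUBIC)
cv2.imwrite("pics/s4c.png",a)
```

```text
[0.56970354 0.15959049 0.1216139 ] [ 0.54182166  0.55559925 -0.97125758]
[0.56974442 0.1596118  0.12166444] [-0.42756092  0.4260264   0.29481573]
```

View pics/s4c.png

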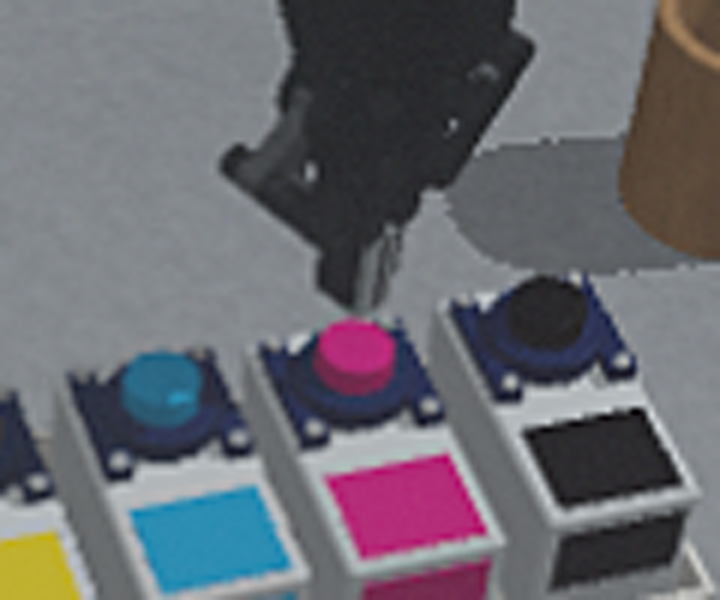

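The tip corner is at (365,315) in the crop, just above the button top (357,343), laterally aligned and without contact. I'll keep going down in small guarded steps.

Emit:
play_rows:
  increments:
    - [0,0,0,-0.015,0]
    - [0,0,0,-0.03,0]
    - [0,0,0,-0.03,0]

```text
t: 6.18
tool_pos: [0.5695, 0.1595, 0.1153]
eef_rot: [-0.0, -0.161, 0.987, -0.0]
contact_force: [0.0, -0.1, 0.7]
width: -0.0
finger_force: 0.0
```

Emit:
play_rows:
  increments:
    - [0,0,0,-0.01,0]
    - [0,0,0,-0.015,0]
    - [0,0,0,-0.015,0]

```text
t: 6.55
tool_pos: [0.5697, 0.1596, 0.1126]
eef_rot: [-0.0, -0.161, 0.987, -0.0]
contact_force: [0.3, -0.3, 0.8]
width: -0.0001
finger_force: 0.0
```

Run:
```python
from h import *
for i in range(2):
    c=viewer.read_camera("scene")
    o=sensors.get_obs();print(o["tool_pos"],o["contact_force"])
c=snap("scene","s5"); a=cv2.resize(c["img"][150:250,320:440,::-1],None,fx=6,fy=6,interpolation=cv2.INTER_CUBIC)
cv2.imwrite("pics/s5c.png",a)
```

```text
[0.5697526  0.15959858 0.11271265] [ 0.38056779  0.37115513 -0.19294583]
[0.56976572 0.15958223 0.11272289] [ 0.57441306  0.69084095 -0.20787667]
```

View pics/s5c.png

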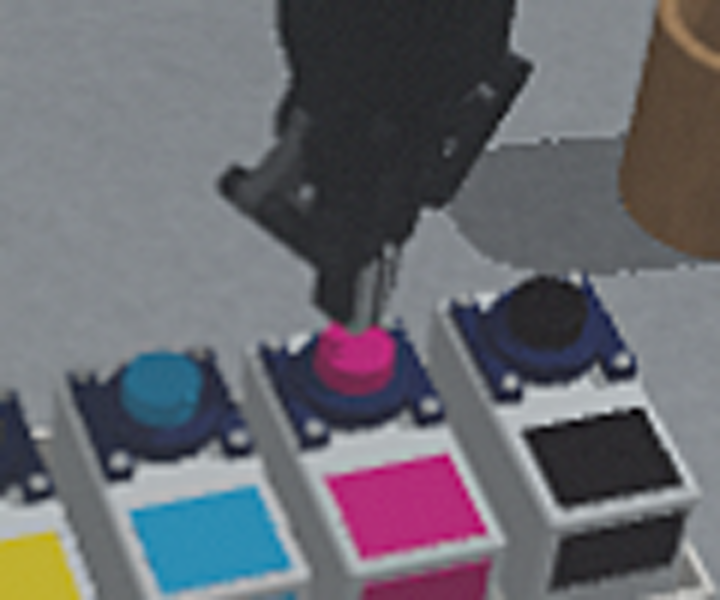

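The tip (360,332 in the crop) now overlaps the far half of the pink button and its shadow is on the button, so contact is close. I'll continue in 2–3 mm steps on force.

Emit:
play_rows:
  increments:
    - [0,0,0,-0.007,0]
    - [0,0,0,-0.015,0]
    - [0,0,0,-0.015,0]

```text
t: 7.08
tool_pos: [0.5696, 0.1595, 0.1095]
eef_rot: [-0.0, -0.161, 0.987, -0.0]
contact_force: [0.3, -1.1, 0.2]
width: 0.0001
finger_force: 0.0
```

Emit:
play_rows:
  increments:
    - [0,0,0,-0.007,0]
    - [0,0,0,-0.015,0]
    - [0,0,0,-0.015,0]

```text
t: 7.45
tool_pos: [0.5696, 0.1595, 0.1065]
eef_rot: [-0.0, -0.161, 0.987, -0.0]
contact_force: [0.1, 0.4, -0.4]
width: -0.0001
finger_force: 0.0
```

```bash
cat > q.py <<'E'
from h import *
import sys
x0,y0,x1,y1=map(int,sys.argv[1:5]); lo,hi=((150,110,60),(178,255,255)) if sys.argv[5]=="m" else ((50,80,30),(85,255,255))
f=[]
for i in range(4):
    c=viewer.read_camera("scene"); o=sensors.get_obs(); f.append(o["contact_force"])
m=cv2.inRange(cv2.cvtColor(c["img"],cv2.COLOR_RGB2HSV),lo,hi)[y0:y1,x0:x1]
print(o["t"],o["tool_pos"],np.mean(f,0).round(2),"bbox",cv2.boundingRect(m),cv2.countNonZero(m))
for r in m: print("".join(".#"[int(v>0)] for v in r))
g=c["img"][y0:y1,x0:x1].sum(2)
E
python3 q.py 366 198 394 220 m
```

```text
7.65 [0.5698053  0.15961869 0.10677823] [-0.21  0.56 -0.03] bbox (6, 7, 14, 11) 114
............................
............................
............................
............................
............................
............................
............................
........##.......##.........
.......####....#####........
.......####...######........
.......#############........
.......#############........
......##############........
......##############........
.......############.........
........###########.........
.........#########..........
...........#####............
............................
............................
............................
............................
```

The tip occludes the button's top, so it is in front of and above it, centred laterally. Continuing.

Emit:
play_rows:
  increments:
    - [0,0,0,-0.007,0]
    - [0,0,0,-0.015,0]
    - [0,0,0,-0.015,0]

```text
t: 8.02
tool_pos: [0.5696, 0.1596, 0.1035]
eef_rot: [-0.0, -0.161, 0.987, -0.0]
contact_force: [0.1, 0.4, -0.2]
width: 0.0002
finger_force: 0.0
```

```bash
python3 q.py 366 198 394 220 m
```

```text
8.225 [0.56978623 0.15959545 0.10375297] [-0.07 -0.32 -0.4 ] bbox (6, 8, 14, 10) 103
............................
............................
............................
............................
............................
............................
............................
............................
.......###.......###........
.......####....#####........
.......####...######........
.......#############........
......##############........
......##############........
.......############.........
........###########.........
.........#########..........
...........#####............
............................
............................
............................
............................
```

Emit:
play_rows:
  increments:
    - [0,0,0,-0.007,0]
    - [0,0,0,-0.015,0]
    - [0,0,0,-0.015,0]

```text
t: 8.6
tool_pos: [0.5696, 0.1595, 0.1005]
eef_rot: [-0.0, -0.161, 0.987, -0.0]
contact_force: [0.3, 0.7, -0.4]
width: 0.0002
finger_force: 0.0
```

```bash
python3 q.py 366 198 394 220 m
```

```text
8.8 [0.56975874 0.15961488 0.10073345] [ 0.07 -0.44 -0.02] bbox (6, 8, 14, 10) 93
............................
............................
............................
............................
............................
............................
............................
............................
..................##........
.......###.......###........
.......####....#####........
......#####...######........
......##############........
......##############........
.......############.........
........###########.........
.........#########..........
...........#####............
............................
............................
............................
............................
```

Emit:
play_rows:
  increments:
    - [0,0,0,-0.007,0]
    - [0,0,0,-0.015,0]
    - [0,0,0,-0.015,0]

```text
t: 9.18
tool_pos: [0.5698, 0.1596, 0.0977]
eef_rot: [0.0, -0.161, 0.987, -0.0]
contact_force: [0.7, 0.8, 1.2]
width: -0.0001
finger_force: 0.8
```

```bash
python3 q.py 366 198 394 220 m
```

```text
9.375 [0.56981583 0.15962446 0.09782567] [-0.43  0.31  1.67] bbox (6, 8, 14, 10) 82
............................
............................
............................
............................
............................
............................
............................
............................
..................##........
..................##........
.......##.......####........
.......###.....#####........
......#####..#######........
......##############........
.......#############........
........###########.........
.........#########..........
...........#####............
............................
............................
............................
............................
```

Contact: the force rises to 1.7 N at TCP z 0.098. Now I'll press through the 8 mm of travel.

Emit:
play_rows:
  increments:
    - [0,0,0,-0.01,0]
    - [0,0,0,-0.02,0]
    - [0,0,0,-0.03,0]
    - [0,0,0,-0.0375,0]
    - [0,0,0,-0.0375,0]

```text
t: 10.0
tool_pos: [0.5698, 0.1596, 0.0905]
eef_rot: [0.0, -0.161, 0.987, -0.0]
contact_force: [-1.6, 0.2, 6.2]
width: -0.0002
finger_force: 3.0
```

```bash
python3 q.py 366 198 394 220 m
```

```text
10.2 [0.56984366 0.15959021 0.0904843 ] [-2.   -0.35  5.62] bbox (6, 10, 14, 8) 53
............................
............................
............................
............................
............................
............................
............................
............................
............................
............................
..................#.........
.................###........
......###........###........
......####.....#####........
.......###....######........
........###########.........
.........#########..........
...........#####............
............................
............................
............................
............................
```

Emit:
play_rows:
  increments:
    - [0,0,0,-0.004,0]
    - [0,0,0,-0.0075,0]
    - [0,0,0,-0.0075,0]

```text
t: 10.58
tool_pos: [0.5699, 0.1596, 0.0903]
eef_rot: [0.001, -0.161, 0.987, -0.0]
contact_force: [-5.8, -0.1, 15.6]
width: -0.0001
finger_force: 8.0
```

Bottomed: the force jumps while z stays at 0.090. I'll ease off slightly, hold, then lift.

Emit:
play_rows:
  increments:
    - [0,0,0,0.003,0]
    - [0,0,0,0.003,0]
    - [0,0,0,0.003,0]
    - [0,0,0,0.003,0]

```text
t: 11.08
tool_pos: [0.5699, 0.1596, 0.0904]
eef_rot: [0.0, -0.161, 0.987, -0.0]
contact_force: [-4.0, 0.2, 11.4]
width: -0.0003
finger_force: 6.0
```

Emit:
play_rows:
  increments:
    - [0,0,0,0.02,0]
    - [0,0,0,0.05,0]
    - [0,0,0,0.1,0]
    - [0,0,0,0.3,0]
    - [0,0,0,0.5,0]
    - [0,0,0,0.5,0]

```text
t: 11.82
tool_pos: [0.5715, 0.1604, 0.1932]
eef_rot: [0.003, -0.161, 0.987, 0.001]
contact_force: [1.1, 0.5, -0.3]
width: 0.0004
finger_force: 0.0
```

```bash
python3 q.py 366 198 394 220 m
python3 - <<'E'
from h import *
a=cv2.imread("pics/scene0.png");c=snap("scene","s6")["img"][:,:,::-1]
d=cv2.absdiff(a,c).max(2); print("label diff", d[225:262,300:440].mean(), (d[225:262,300:440]>40).sum())
E
```

```text
12.025 [0.56906732 0.15930206 0.18835368] [-0.07  0.14 -0.59] bbox (6, 5, 14, 13) 138
............................
............................
............................
............................
............................
...........###..............
.........########...........
........###########.........
.......#############........
.......#############........
.......#############........
.......#############........
......##############........
......#############.........
.......############.........
........###########.........
.........#########..........
...........#####............
............................
............................
............................
............................
label diff 6.311776061776062 0
```

The magenta button is back up and the tanks are unmoved. Next is the green button, target about (0.499, -0.270).

Emit:
play_rows:
  increments:
    - [0,-0.04,-0.25,0,0]
    - [0,-0.08,-0.5,0,0]
    - [0,-0.118,-0.716,0,0]

```text
t: 12.45
tool_pos: [0.5452, 0.0148, 0.1883]
eef_rot: [-0.001, -0.161, 0.987, -0.0]
contact_force: [0.7, -0.3, 0.1]
width: 0.0002
finger_force: 0.0
```

Emit:
play_rows:
  increments:
    - [0,-0.04,-0.25,0,0]
    - [0,-0.08,-0.5,0,0]
    - [0,-0.118,-0.716,0,0]

```text
t: 12.82
tool_pos: [0.5216, -0.1285, 0.1885]
eef_rot: [-0.001, -0.161, 0.987, 0.0]
contact_force: [0.6, 0.5, 0.3]
width: -0.0001
finger_force: 0.0
```

Emit:
play_rows:
  increments:
    - [0,-0.04,-0.25,0,0]
    - [0,-0.08,-0.5,0,0]
    - [0,-0.118,-0.716,0,0]
    - [0,-0.118,-0.716,0,0]

```text
t: 13.32
tool_pos: [0.4976, -0.2723, 0.1879]
eef_rot: [-0.001, -0.159, 0.987, 0.0]
contact_force: [0.5, 0.9, -0.2]
width: 0.0
finger_force: 0.0
```

Emit:
play_rows:
  increments:
    - [0,0,0,-0.2,0]
    - [0,0,0,-0.4,0]
    - [0,0,0,-0.55,0]
    - [0,0,0,-0.6,0]
    - [0,0,0,-0.6,0]

```text
t: 13.95
tool_pos: [0.4989, -0.2697, 0.0689]
eef_rot: [-0.001, -0.161, 0.987, 0.0]
contact_force: [-0.7, 0.2, 0.2]
width: 0.0002
finger_force: 0.0
```

```bash
python3 q.py 160 235 192 265 g
python3 - <<'E'
from h import *
c=snap("scene","s7"); cv2.imwrite("pics/s7c.png",cv2.resize(c["img"][190:290,110:230,::-1],None,fx=6,fy=6,interpolation=cv2.INTER_CUBIC))
E
```

```text
14.15 [ 0.49981564 -0.27011974  0.07057463] [0.06 0.14 0.6 ] bbox (9, 12, 14, 12) 131
................................
................................
................................
................................
................................
................................
................................
................................
................................
................................
................................
................................
..................###...........
..........#....#######..........
.........###..########..........
.........#############..........
.........#############..........
.........##############.........
.........##############.........
.........##############.........
..........############..........
..........############..........
...........##########...........
............#######.............
................................
................................
................................
................................
................................
................................
```

View pics/s7c.png

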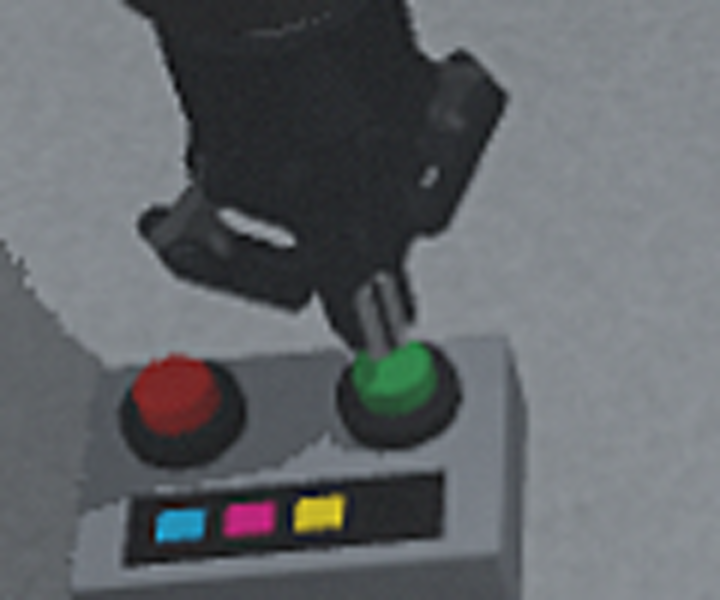

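The tip's near corner is at (385,358) in the crop, just above the green button's top (395,370) and slightly left. I'll shift +y 5 mm and descend on force.

Emit:
play_rows:
  increments:
    - [0,0,0.025,0,0]
    - [0,0,0.025,-0.02,0]
    - [0,0,0.025,-0.045,0]
    - [0,0,0.025,-0.045,0]

```text
t: 14.7
tool_pos: [0.4985, -0.2649, 0.0597]
eef_rot: [-0.001, -0.161, 0.987, 0.0]
contact_force: [-0.2, 0.5, 0.0]
width: -0.0001
finger_force: 0.0
```

```bash
python3 q.py 160 242 192 262 g
```

```text
14.9 [ 0.49898258 -0.2650724   0.06028435] [-0.11 -0.44  0.01] bbox (9, 7, 14, 10) 102
................................
................................
................................
................................
................................
................................
................................
.........##.....................
.........###.......###..........
.........######...#####.........
.........#######.######.........
.........##############.........
.........##############.........
..........############..........
..........############..........
..........###########...........
............#######.............
................................
................................
................................
```

Centred. Continue down.

Emit:
play_rows:
  increments:
    - [0,0,0,-0.01,0]
    - [0,0,0,-0.02,0]
    - [0,0,0,-0.03,0]
    - [0,0,0,-0.03,0]

```text
t: 15.4
tool_pos: [0.4989, -0.265, 0.0542]
eef_rot: [-0.0, -0.161, 0.987, 0.0]
contact_force: [-0.6, -0.3, 1.3]
width: 0.0
finger_force: 0.7
```

Emit:
play_rows:
  increments:
    - [0,0,0,-0.01,0]
    - [0,0,0,-0.02,0]
    - [0,0,0,-0.02,0]

```text
t: 15.78
tool_pos: [0.499, -0.265, 0.0503]
eef_rot: [-0.0, -0.161, 0.987, -0.0]
contact_force: [-0.1, 1.2, 3.1]
width: -0.0002
finger_force: 1.6
```

Emit:
play_rows:
  increments:
    - [0,0,0,-0.01,0]
    - [0,0,0,-0.02,0]
    - [0,0,0,-0.025,0]
    - [0,0,0,-0.025,0]

```text
t: 16.27
tool_pos: [0.4991, -0.2651, 0.0463]
eef_rot: [0.0, -0.161, 0.987, -0.0]
contact_force: [-4.2, 4.2, 14.4]
width: 0.0
finger_force: 7.0
```

```bash
python3 q.py 160 242 192 262 g | head -1
```

```text
16.475 [ 0.49908066 -0.26509529  0.04635388] [-4.13  2.53 13.82] bbox (9, 10, 14, 7) 47
```

Bottomed at 14 N. Hold briefly and withdraw.

Emit:
play_rows:
  increments:
    - [0,0,0,0,0]
    - [0,0,0,0,0]
    - [0,0,0,0.02,0]
    - [0,0,0,0.05,0]
    - [0,0,0,0.15,0]
    - [0,0,0,0.4,0]
    - [0,0,0,0.7,0]
    - [0,0,0,0.9,0]

```text
t: 17.48
tool_pos: [0.4995, -0.2652, 0.2281]
eef_rot: [0.001, -0.161, 0.987, -0.0]
contact_force: [0.5, 0.1, -0.3]
width: 0.0001
finger_force: 0.0
```

Emit:
play_rows:
  increments:
    - [0,-0.1,-0.2,0,0]
    - [0,-0.2,-0.4,0,0]
    - [0,-0.3,-0.6,0,0]
    - [0,-0.3,-0.7,0,0]
    - [0,-0.3,-0.7,0,0]
    - [0,-0.3,-0.7,0,0]

```text
t: 18.23
tool_pos: [0.4392, -0.4044, 0.2249]
eef_rot: [-0.0, -0.161, 0.987, 0.0]
contact_force: [0.1, 0.3, -0.0]
width: 0.0002
finger_force: 0.0
```

```bash
python3 q.py 160 242 192 262 g
python3 - <<'E'
from h import *
a=cv2.imread("pics/scene0.png");c=snap("scene","s8")["img"][:,:,::-1]
d=cv2.absdiff(a,c).max(2); print([(d[y0:y1,x0:x1]>50).sum() for x0,y0,x1,y1 in((285,190,445,285),(115,235,205,300),(150,290,380,370),(420,140,500,270))])
print(sensors.get_obs()["contact_force"])
E
```

```text
18.425 [ 0.43939882 -0.40425531  0.22540632] [ 0.36 -0.18  0.25] bbox (8, 4, 15, 13) 148
................................
................................
................................
................................
.............#####..............
...........##########...........
..........############..........
.........#############..........
.........#############..........
.........#############..........
........###############.........
.........##############.........
.........##############.........
..........############..........
..........###########...........
...........#########............
............#######.............
................................
................................
................................
[np.int64(0), np.int64(0), np.int64(0), np.int64(0)]
[-0.55393421  1.16133187  0.00934103]
```

Both buttons are up again, nothing has moved, and the arm is clear.

```bash
python3 -c "
from station import ticket
print(ticket.sign_off())"
```

```text
the job is handed in; nothing more can be done
None
```

The magenta primer was pressed to its stop, held for about a second and sprang back; then the green button was pressed fully down and released, the arm withdrew with nothing else moved, and the job was handed in at about 18 s (no verdict was returned).

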